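# Shut and bolt the writing box by feel

### The arm

A 6-joint arm with a two-finger parallel gripper is mounted at the origin on the work surface. World frame = base frame: x ahead of the robot, y to its left, z up, the work surface at z = 0. Lengths are in m, angles in rad, forces in N, time in s.
With the tool pointing down it reaches from about 0.35 to 0.775 m from the base axis. Payload 7.3 kg.
Tool frame: the origin (TCP) lies at the very end of the fingers, on their centre line; the grasp point (between the pads) lies 19 mm behind it (robot.pinch_z is the distance from the TCP to the grasp point, in m); z points along the fingers, y is the line along which they close (so a half turn about z gives the same grasp; the last joint's range is limited). The gripper opens to 92 mm and grips with 3 to 60 N. Pads are 19 mm wide; open, the fingers measure 130 mm over their backs; the gripper's body (75 mm by 190 mm) begins 47 mm behind the grasp point.
Start: joints at [-1.352, 0.342, 1.524, -0, 1.275, -0.146], TCP at [0.187, -0.49, 0.227] pointing down, gripper open.
Joint ranges: [-2.53, 2.53], [-0.77, 2.02], [0.04, 2.7], [-1, 4.14], [0.28, 2.66], [-3.11, 3.11]. Speed limits (rad/s): [2.57, 2.57, 3.14, 3.14, 3.14, 3.14].

### API

Orientations are given as [roll, pitch, yaw] about the fixed x, y, z axes, in that order (R = Rz(yaw) Ry(pitch) Rx(roll)).
In Python, from cell import robot gives the robot as it stands.
- The arm moves only by the tool move_arm, never from a script. Its argument "motion" is a list of rows, each a list of 6 numbers: the shift along the tool's x, y, z in units of 0.1 m (1.0 is 0.1 m), then the turn, a rotation vector about the tool's x, y, z in units of pi rad (1.0 is pi rad). In form: [[dx, dy, dz, rx, ry, rz], ...]. A call has 1 to 12 rows; each row is the pose to reach, as a shift and turn from the pose commanded when the call began, along the tool's axes at that moment, turning the shorter way round; what a row does not reach only later rows make up. A row lasts 1/8 s, in which the tool goes at most 62.5 mm and 10.7 degrees, less where a joint would pass 70% of its speed; a pose out of reach is approached as far as the arm can. A call with a number of a shift or a turn outside -1 to 1 is refused whole. A call with a gripper value outside its range is refused whole. "fingers" is the opening, from -1 (shut) to 1 (fully open), set as the call begins (left out, the last holds). The fingers move at their own pace and stop on an object; "newtons" is the grip in N (left out, the last holds). Time passes only in rows, so rows that repeat a pose let the fingers close. It gives the time, the measured TCP pose, the force, the opening and the grip force at its end, in the units of the state.
- robot.observe(): the state, without advancing time (a new reading comes with each control period).
- robot.read_camera(name): name is "scene" or "top" or "wrist"; returns a dict with "image" (384x512x3 uint8, red, green, blue), "range_z" (384x512 float32, m along the optical axis (not along the pixel's ray), 0 where there is no reading), "vfov" (degrees; the focal length in pixels is half the picture's height over the tangent of half this angle, whatever the lens; pixels are square), "cx", "cy" (the principal point, pixels), "extrinsics" (4x4, takes a point from camera to world coordinates); the wrist camera has in their place "hand_eye" (4x4, takes a point from camera to tool coordinates, whose origin is the TCP and whose axes are the flange's). Camera axes: x right, y up, looking along -z (the intrinsics and any distortion apply to the point x, -y, -z); pixel columns grow to the right and rows downward; lengths in m; the calibration is good to about 2 mm. The wrist camera is an equidistant fisheye: a pixel r from the principal point sees the ray r / f radians off the axis. A picture is of the moment at which its call begins: read the wrist's pose just before it.
- robot.hand_in(): hands the job in; it is judged then, once.
The state is a dict: "time": time; "qpos": joint angles; "qvel": joint speeds; "joint_efforts": joint torques, N m; "tool_pos": TCP position; "tool_rot": TCP orientation; "contact_force": force on the tool from outside, world axes, zero at the start; "torque": the same for the moment, N m; "opening": finger opening in m; "grip_force": force on a finger pad.
Only numpy, scipy, OpenCV 4.12 (cv2) and the standard library are available. Lean on these libraries where they do the work, as an engineer would, in place of code of your own. Each camera call takes 0.05 s, during which the arm holds its last target. There are 200 camera calls.

### The job

Shut the lid of the wooden writing box fully. Then take the red-handled bolt rod, feel along the front board above the brass ledge with its steel tip for the hidden bolt hole, and push the rod fully home, until its handle stops against the ledge; leave it there, with the lid shut. Do not disturb the torch, hole punch, pencil tin or paperweight.

Things in the scene. Friction and masses are not known exactly. Their poses are not given: they have to be found in the camera images.
- box: Fixed wooden writing box, 400 wide (y) x 190 deep (x) x 95 mm high without lid. Origin: middle of the front board's face, at its foot; x runs into the box, y along the front, z up. The front board is flat at box x = 0 between two dark posts (y beyond +-90 mm, 8 mm proud). In it is ONE hidden bolt hole, above the brass ledge; its y is unknown, its middle anywhere within 50 mm of y = 0.
- ledge (a point): Middle of the brass ledge's upper front edge (box x = -12, y = 0, z = 58 mm). The ledge crosses the front board from y = -90 to 90, stands 12 mm out, is 12 mm thick. The hole just above it is 18 mm wide (y) x 16 mm high (box z = 57 to 73), straight in along +x through 50 mm of wood into the empty box. A rod shaft resting on the ledge is level with the hole (axis at z = 64).
- lid (a joint): Lid angle in rad: 0 shut, grows as it opens (starts 0.35 to 0.7). Hinge along box y at box x = 180, z = 95 mm. Board 420 wide x 220 deep x 10 mm, 0.6 kg. Stiff hinge: it stays where left; 3 to 8 N down near the front edge shuts it, stopping firmly at 0. A brass bar under it blocks the rod if the lid is ajar by over 0.1 rad; when shut, the rod passes over the bar and locks it.
- lid_edge (a point): Middle of the lid's upper front edge. Shut, it lies at box x = -30, z = 106 mm: the lid overhangs the front board by 30 mm, underside at z = 96, with a lip along its front edge (x = -30 to -22) down to z = 83 mm, so the hole cannot be seen from above.
- rod: Loose bolt rod, 190 mm long, about 120 g, lying on the desk. Red square handle 100 x 22 x 22 mm, then a round steel shaft 12 mm thick, 90 mm long, end chamfered 2 mm. Origin: middle of the handle's underside; x along the rod to the tip, z up. Axis at z = 11; handle x = -50 to 50, shaft 50 to 140; balances near x = 37. Fully home, the handle's end meets the ledge and the tip is at box x = 78.
- rod_tip (a point): Centre of the end face of the steel shaft (rod x = 140, z = 11 mm).
- torch: Loose black plastic torch with a slide switch, lying: 175 long (x) x 46 mm, 46 mm high. Origin under its middle. Leave it alone.
- punch: Loose grey steel hole punch with a press lever, 125 x 50 x 75 mm high. Origin under its middle. Leave it alone.
- tin: Loose aluminium pencil tin with pencils, 72 mm in diameter, 100 mm high (pencils to 155). Origin: centre of its underside. Leave it alone.
- paperweight: Loose round glass paperweight, 74 mm in diameter, 48 mm high. Origin: centre of its underside. Leave it alone.
Not all that is in view belongs to the job. What is meant by the rod is not pink, and is the smaller of those in its own colour.

How it is judged:
By the outcome, as a careful person would: the job done as asked, in the order asked, and still so for the second after the job is handed in, with the robot touching nothing.
It also fails if it takes over 72 s, if anything falls off the work surface, if the arm or the gripper's body presses on something with over 40 N, if the wrist force passes 120 N, or if a joint passes its speed limit or range.

## Working session

There is one attempt and no reset: what is moved stays moved. The work goes in short steps, Python scripts to look and compute and a tool call to move; the robot and the scene stay as the last step left them, time stands still between calls to the robot, and variables do not carry over. Pictures are saved under pics/ and viewed, at most 10 in all, crops included, and the job is handed in when it is done.

Besides the shell and the picture viewer there is one more tool, called after "Call:" as a command line: name --pt "numbers of a row" for each row, then --argument value for the rest. move_arm: Moves the arm, as the interface text tells. Shifts and turns lie within -1 to 1; 1 stands for 0.1 m of shift or pi rad of turn. Its arguments: {"type":"object","properties":{"motion":{"type":"array"},"fingers":{"type":"number"},"newtons":{"type":"number"}},"required":["motion"]}

```bash
mkdir -p pics; ls; cat > h.py <<'E'
import numpy as np, cv2
from cell import robot
from scipy.spatial.transform import Rotation as R
def cam(n):
    s=robot.observe(); c=robot.read_camera(n); c['s']=s
    c['f']=192/np.tan(np.radians(c['vfov'])/2); return c
def pts(c):
    "world points for every pixel of a fixed camera"
    v,u=np.mgrid[0:384,0:512]; z=c['range_z']; 
    P=np.stack([(u-c['cx'])/c['f']*z,-(v-c['cy'])/c['f']*z,-z],-1)
    E=np.array(c['extrinsics']); return P@E[:3,:3].T+E[:3,3]
def T(s):
    M=np.eye(4); M[:3,:3]=R.from_euler('xyz',s['tool_rot']).as_matrix(); M[:3,3]=s['tool_pos']; return M
def ray(c,u,v,zp):
    E=np.array(c['extrinsics']); d=E[:3,:3]@np.array([(u-c['cx'])/c['f'],-(v-c['cy'])/c['f'],-1]); o=E[:3,3]
    return o+d*(zp-o[2])/d[2]
E
python3 - <<'E'
from h import *
a=cam('scene');b=cam('top')
print({k:a[k] for k in a if k not in('image','range_z')});print(b['extrinsics'],b['vfov'],b['cx'],b['cy'])
for n,c in(('scene',a),('top',b)):
    np.save(n+'.npy',pts(c)); cv2.imwrite(f'pics/{n}.png',cv2.resize(c['image'][...,::-1],(768,576)))
E
```

```text
pics
{'vfov': 46.67665747223215, 'cx': 256.6572522195535, 'cy': 189.78236762264206, 'extrinsics': array([[ 0.58715854, -0.44958234,  0.6731423 ,  1.31691367],
       [ 0.80915688,  0.30278236, -0.5035752 , -0.61434294],
       [ 0.02258291,  0.84035621,  0.5415639 ,  0.78793783],
       [ 0.        ,  0.        ,  0.        ,  1.        ]]), 's': {'time': 0.0, 'qpos': array([-1.35201902e+00,  3.42744365e-01,  1.52502958e+00, -3.06085543e-05,
        1.27537984e+00, -1.46002437e-01]), 'qvel': array([ 0.00014462, -0.00068111, -0.00049128,  0.00163255,  0.00065578,
       -0.00011974]), 'joint_efforts': array([ 1.15196026e-04, -4.31242847e+01, -2.44220245e+01,  7.17799016e-02,
        5.58531994e-02, -1.25685765e-04]), 'tool_pos': array([ 0.18721148, -0.49004874,  0.22602934]), 'tool_rot': array([-3.14004387e+00, -1.98162741e-04,  3.64788522e-01]), 'contact_force': array([ 0.24189681,  0.06798048, -0.29705027]), 'torque': array([-0.0066092 ,  0.00548686,  0.0389529 ]), 'grip_force': 0.0, 'opening': 0.09184203392708686}, 'f': np.float64(444.99934754968837)}
[[-0.00368878  0.99718781 -0.07485233  0.39116824]
 [-0.99994352 -0.00442431 -0.009663   -0.00775761]
 [-0.00996699  0.07481246  0.99714781  1.34716799]
 [ 0.          0.          0.          1.        ]] 51.295400697409264 250.81494140494607 194.23252408055575
```

```bash
sleep 1; ls pics
```

```text
scene.png
top.png
```

View pics/scene.png

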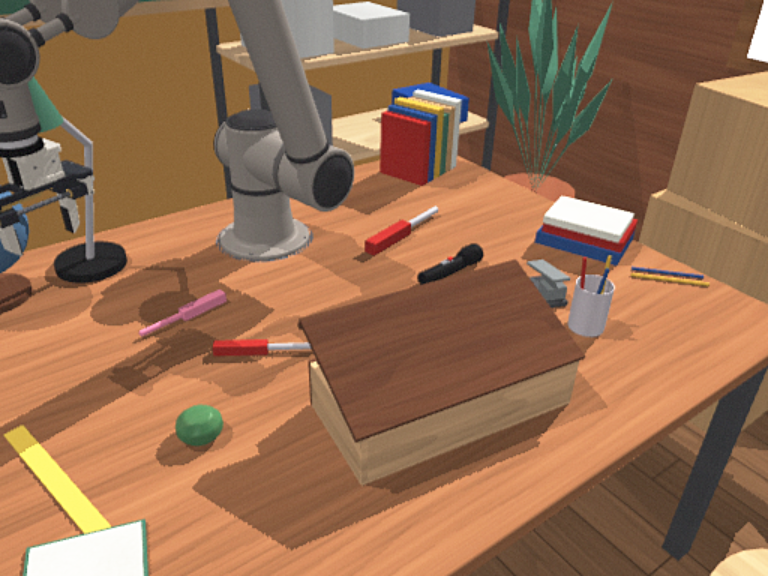

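View pics/top.png

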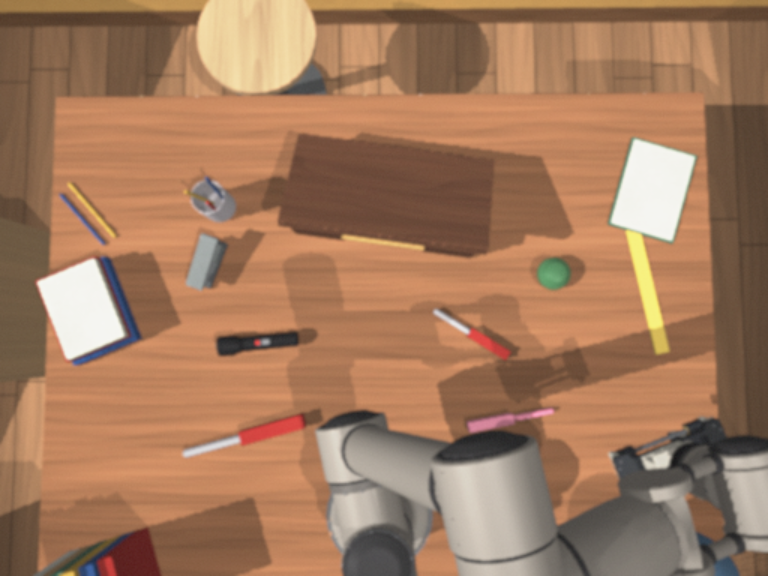

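Candidates (top view, 768x576): red rod A at (472,333), larger red rod B at (245,437), and the pink rod at (510,418). The description points to A, so I'll measure it and check it in a crop.

```bash
python3 - <<'E'
from h import *
a=cam('top');P=np.load('top.npy');im=a['image'];hsv=cv2.cvtColor(im,cv2.COLOR_RGB2HSV)
m=(((hsv[...,0]<6)|(hsv[...,0]>174))&(hsv[...,1]>190)&(hsv[...,2]>90)).astype(np.uint8)
n,l,st,ce=cv2.connectedComponentsWithStats(m)
for i in range(1,n):
    if st[i,4]<60: continue
    vu=np.argwhere(l==i); q=np.array([ray(a,u,v,.022)[:2] for v,u in vu])
    r=cv2.minAreaRect(q.astype(np.float32)*1000); print('red',ce[i],r)
# steel of rod A
g=((hsv[...,1]<70)&(hsv[...,2]>110)).astype(np.uint8); g[:195]=0;g[230:]=0;g[:,:280]=0;g[:,330:]=0
vu=np.argwhere(g); q=np.array([ray(a,u,v,.017)[:2] for v,u in vu])
print('steel',len(q),cv2.minAreaRect(q.astype(np.float32)*1000))
# lid
d=(P[...,2]>.1)&(P[...,2]<.35); d[:,:183]=0;d[:,335:]=0;d[:80]=0;d[175:]=0
n,l,st,ce=cv2.connectedComponentsWithStats(d.astype(np.uint8)); k=1+np.argmax(st[1:,4])
q=P[l==k]; 
for _ in range(3):
    c=q.mean(0); u,s,vt=np.linalg.svd(q-c,full_matrices=False); nn=vt[2]*np.sign(vt[2][2]); q=q[abs((q-c)@nn)<.006]
print('lid',len(q),c,nn,'tilt',np.arccos(nn[2]),'yaw',np.arctan2(-nn[1],-nn[0])if nn[2]>0 else 0)
h=np.cross([0,0,1],nn);h/=np.linalg.norm(h);e=np.cross(h,nn)
w=np.stack([(q-c)@h,(q-c)@e],1); r=cv2.minAreaRect((w*1000).astype(np.float32)); print(r)
for b in cv2.boxPoints(r): print(c+h*b[0]/1000+e*b[1]/1000)
cv2.imwrite('pics/cropA.png',cv2.resize(im[195:250,270:350,::-1],None,fx=8,fy=8,interpolation=2))
E
```

```text
steel 128 ((426.3399353027344, -159.61605834960938), (90.66816711425781, 16.2474365234375), 57.628807067871094)
lid 8177 [ 0.68671651 -0.02160027  0.1421714 ] [ 0.34633376 -0.05043423  0.93675467] tilt 0.35755689400472945 yaw 2.9969859048671545
((0.84307861328125, 4.806343078613281), (419.9674987792969, 222.39260864257812), 0.16018535196781158)
[ 0.76352121 -0.24444472  0.10177763]
[ 0.55745868 -0.21380891  0.17961178]
[0.61906554 0.20161512 0.17920085]
[0.82512806 0.17097931 0.1013667 ]
```

View pics/cropA.png

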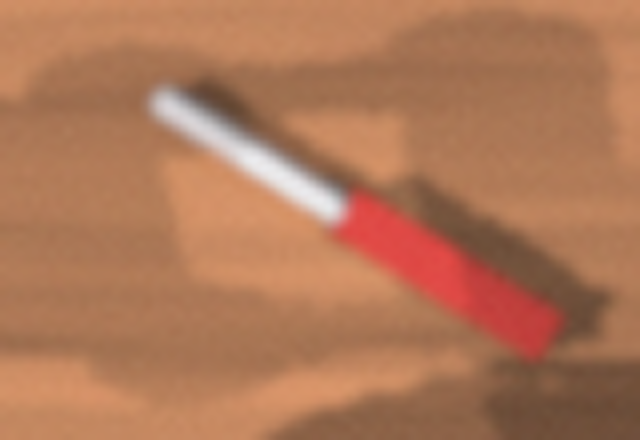

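The crop shows rod A: handle from crop px (345,205) to (550,335), shaft tip at (160,100). That makes the handle about 100 mm and the shaft about 90 mm, so it is the small red one. The box origin comes out near (0.602, -0.008) with yaw -0.146, and the lid is open about 0.36 rad. I'll shut the lid first.

Call:
move_arm --pt "0 0 -0.24 0 0 0.058" --pt "0 0 -0.24 0 0 0.116" --pt "0 0 -0.24 0 0 0.116" --fingers -1 --newtons 20

```text
time: 0.52
tool_pos: [0.1873, -0.4903, 0.2506]
tool_rot: [-3.141, 0.0, 0.002]
contact_force: [-0.2, 0.1, -0.5]
opening: 0.0663
grip_force: 0.0
```

Call:
move_arm --pt "0.41 -0.48 0 0 0 0" --pt "0.82 -0.966 0 0 0 0" --pt "0.82 -0.966 0 0 0 0"

```text
time: 0.9
tool_pos: [0.2712, -0.3908, 0.2506]
tool_rot: [-3.14, -0.0, 0.009]
contact_force: [-0.5, -1.0, 0.2]
opening: 0.0365
grip_force: 0.0
```

Call:
move_arm --pt "0.41 -0.48 0 0 0 0" --pt "0.82 -0.966 0 0 0 0" --pt "0.82 -0.966 0 0 0 0"

```text
time: 1.27
tool_pos: [0.3528, -0.295, 0.2505]
tool_rot: [-3.141, 0.0, 0.009]
contact_force: [-0.5, -0.1, -0.2]
opening: 0.0065
grip_force: 0.0
```

Call:
move_arm --pt "0.41 -0.48 0 0 0 0" --pt "0.82 -0.966 0 0 0 0" --pt "0.82 -0.966 0 0 0 0"

```text
time: 1.65
tool_pos: [0.4345, -0.1992, 0.2504]
tool_rot: [-3.141, 0.0, 0.007]
contact_force: [0.4, -0.7, 0.1]
opening: 0.0004
grip_force: 0.0
```

Call:
move_arm --pt "0.41 -0.48 0 0 0 0" --pt "0.82 -0.96 0 0 0 0" --pt "0.82 -0.96 0 0 0 0"

```text
time: 2.02
tool_pos: [0.5164, -0.104, 0.25]
tool_rot: [3.142, 0.0, 0.005]
contact_force: [-0.2, -0.5, 0.7]
opening: 0.0003
grip_force: 0.0
```

Call:
move_arm --pt "0.41 -0.48 0 0 0 0" --pt "0.81 -0.96 0 0 0 0" --pt "0.81 -0.96 0.4 0 0 0" --pt "0.81 -0.96 0.6 0 0 0"

```text
time: 2.52
tool_pos: [0.5951, -0.011, 0.1881]
tool_rot: [3.141, 0.004, 0.001]
contact_force: [-0.7, -0.4, -0.2]
opening: 0.0002
grip_force: 0.0
```

Call:
move_arm --pt "0 0 0.08 0 0 0" --pt "0 0 0.16 0 0 0" --pt "0 0 0.24 0 0 0" --pt "0 0 0.32 0 0 0" --pt "0 0 0.4 0 0 0"

```text
time: 3.15
tool_pos: [0.5964, -0.0085, 0.1506]
tool_rot: [3.141, -0.001, 0.001]
contact_force: [-0.3, -0.8, 3.2]
opening: 0.0003
grip_force: 1.3
```

Lid moving, about 3 N. Continue down.

Call:
move_arm --pt "0 0 0.08 0 0 0" --pt "0 0 0.16 0 0 0" --pt "0 0 0.24 0 0 0" --pt "0 0 0.32 0 0 0" --pt "0 0 0.4 0 0 0" --pt "0 0 0.42 0 0 0"

```text
time: 3.9
tool_pos: [0.5959, -0.0085, 0.1079]
tool_rot: [-3.142, 0.001, 0.0]
contact_force: [-1.5, -0.2, 1.7]
opening: 0.0004
grip_force: 1.1
```

Call:
move_arm --pt "0 0 0.01 0 0 0" --pt "0 0 0.02 0 0 0" --pt "0 0 0.02 0 0 0"

```text
time: 4.28
tool_pos: [0.5963, -0.0086, 0.1068]
tool_rot: [3.141, -0.001, 0.0]
contact_force: [-0.0, 0.3, -0.0]
opening: 0.0008
grip_force: 0.3
```

Call:
move_arm --pt "0 0 0.02 0 0 0" --pt "0 0 0.04 0 0 0" --pt "0 0 0.04 0 0 0"

```text
time: 4.65
tool_pos: [0.5965, -0.0086, 0.1061]
tool_rot: [3.141, -0.003, 0.001]
contact_force: [-8.3, 0.6, 23.4]
opening: 0.0005
grip_force: 11.2
```

The lid has stopped firmly at z=0.106, so it is shut. Next I'll retreat and go above the rod's handle.

Call:
move_arm --pt "0 0 -0.5 0 0 0" --pt "0 0 -1 0 0 0" --pt "0 0 -1 0 0 0"

```text
time: 5.03
tool_pos: [0.5986, -0.0088, 0.2073]
tool_rot: [3.14, -0.01, 0.0]
contact_force: [0.8, -0.5, -0.5]
opening: 0.0006
grip_force: 0.0
```

Call:
move_arm --pt "-0.38 0.42 0 0 0 0" --pt "-0.77 0.83 0 0 0 0" --pt "-0.77 0.83 0 0 0 0" --fingers 0.2

```text
time: 5.4
tool_pos: [0.5168, -0.0936, 0.2018]
tool_rot: [3.142, 0.002, -0.003]
contact_force: [-0.0, -0.1, 0.7]
opening: 0.0258
grip_force: 0.0
```

Call:
move_arm --pt "-0.38 0.42 0 0 0 0" --pt "-0.77 0.83 0 0 0 0" --pt "-0.77 0.83 0 0 0 0"

```text
time: 5.78
tool_pos: [0.4407, -0.1763, 0.2021]
tool_rot: [-3.142, 0.001, -0.004]
contact_force: [1.0, 0.7, 0.5]
opening: 0.0534
grip_force: 0.0
```

Call:
move_arm --pt "-0.38 0.42 0 0 0 -0.05" --pt "-0.75 0.83 0 0 0 -0.11" --pt "-0.75 0.83 0 0 0 -0.165" --pt "-0.75 0.83 0 0 0 -0.22" --pt "-0.75 0.83 0 0 0 -0.275" --pt "-0.75 0.83 0 0 0 -0.325" --pt "-0.75 0.83 0 0 0 -0.325" --pt "-0.75 0.83 0 0 0 -0.325"

```text
time: 6.78
tool_pos: [0.3678, -0.2572, 0.2025]
tool_rot: [-3.142, -0.0, 1.019]
contact_force: [-0.2, 0.3, 0.0]
opening: 0.0551
grip_force: 0.0
```

```bash
cat >> h.py <<'E'
def wray(c,u,v,zp):
    "wrist fisheye pixel -> world point on plane z=zp"
    p=np.array([u-c['cx'],v-c['cy']]);r=np.hypot(*p)+1e-9;t=r/c['f']
    d=np.array([np.sin(t)*p[0]/r,-np.sin(t)*p[1]/r,-np.cos(t)])
    M=T(c['s'])@np.array(c['hand_eye']); d=M[:3,:3]@d; o=M[:3,3]; return o+d*(zp-o[2])/d[2]
def wreds(c):
    hsv=cv2.cvtColor(c['image'],cv2.COLOR_RGB2HSV)
    m=(((hsv[...,0]<6)|(hsv[...,0]>174))&(hsv[...,1]>150)&(hsv[...,2]>70)).astype(np.uint8)
    n,l,st,ce=cv2.connectedComponentsWithStats(m)
    for i in range(1,n):
        if st[i,4]<150: continue
        k,_=cv2.findContours((l==i).astype(np.uint8),0,1)
        q=np.array([wray(c,u,v,.022)[:2] for u,v in k[0][:,0]])
        r=cv2.minAreaRect(q.astype(np.float32)*1000); print('red',ce[i],st[i],r); print(cv2.boxPoints(r))
E
python3 - <<'E'
from h import *
c=cam('wrist'); print(c['s']['tool_pos'],c['s']['tool_rot'],c['f']); wreds(c)
b=cam('top');P=pts(b);q=P[140:152,230:270].reshape(-1,3)  # lid height check
print(np.median(pts(b)[100:165,200:320,2]),np.percentile(pts(b)[100:160,200:320,2],[5,95]))
cv2.imwrite('pics/w1.png',c['image'][...,::-1])
E
```

```text
[ 0.36781821 -0.25722164  0.20246839] [-3.14153224e+00 -2.01824123e-04  1.01921310e+00] 297.3186396354542
red [251.75661717 156.44673983] [ 243  115   19   85 1549] ((373.76971435546875, -243.4239501953125), (98.3862075805664, 20.706090927124023), 58.020172119140625)
[[ 338.93423 -279.66806]
 [ 356.49783 -290.63443]
 [ 408.6052  -207.17984]
 [ 391.0416  -196.21347]]
0.1052888460854382 [0.10081889 0.10943831]
```

View pics/w1.png

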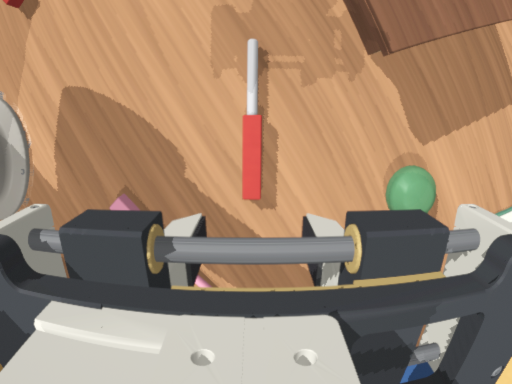

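The wrist view shows the red handle at px (252,157), measuring 98x21 mm, with the shaft pointing up to (252,42), and the fingers are aligned with it. I'll descend and grip.

Call:
move_arm --pt "-0.03 -0.02 0.4 0 0 0.002" --pt "-0.03 -0.02 0.9 0 0 0.002" --pt "-0.03 -0.02 1 0 0 0.002"

```text
time: 7.25
tool_pos: [0.3627, -0.2578, 0.1006]
tool_rot: [-3.136, -0.001, 1.014]
contact_force: [-0.2, -0.0, 1.0]
opening: 0.0548
grip_force: 0.0
```

Call:
move_arm --pt "0 0 0.4 0 0 0" --pt "0 0 0.7 0 0 0" --pt "0 0 0.9 0 0 0" --pt "0 0 0.98 0 0 0" --pt "0 0 0.98 0 0 0"

```text
time: 7.88
tool_pos: [0.3645, -0.2596, 0.0053]
tool_rot: [3.141, 0.0, 1.015]
contact_force: [-0.3, 0.3, 0.0]
opening: 0.0552
grip_force: 0.0
```

Call:
move_arm --pt "0 0 0 0 0 0" --pt "0 0 0 0 0 0" --pt "0 0 0 0 0 0" --pt "0 0 0 0 0 0" --pt "0 0 0 0 0 0" --fingers -1 --newtons 45

```text
time: 8.5
tool_pos: [0.364, -0.2592, 0.005]
tool_rot: [3.141, 0.0, 1.015]
contact_force: [0.1, -0.0, 3.7]
opening: 0.0221
grip_force: 45.0
```

Gripped at 22 mm. Now I'll lift, turn toward the box, and look at the rod in the gripper.

Call:
move_arm --pt "0 0 -0.2 0 0 0" --pt "0 0 -0.5 0 0 0" --pt "0 0 -1 0 0 0" --pt "0 0 -1 0 0 0"

```text
time: 9.0
tool_pos: [0.3655, -0.2606, 0.1075]
tool_rot: [3.135, 0.002, 1.015]
contact_force: [0.6, -0.7, -0.5]
opening: 0.0213
grip_force: 45.0
```

Call:
move_arm --pt "0.1 0 -0.4 0 0 0.05" --pt "0.3 -0.2 -0.4 0 0 0.105" --pt "0.5 -0.44 -0.4 0 0 0.16" --pt "0.7 -0.44 -0.4 0 0 0.215" --pt "1 -0.44 -0.4 0 0 0.27" --pt "1 -0.44 -0.4 0 0 0.32" --pt "1 -0.44 -0.4 0 0 0.369" --pt "1 -0.44 -0.4 0 0 0.369" --pt "1 -0.44 -0.4 0 0 0.369"

```text
time: 10.12
tool_pos: [0.3789, -0.1508, 0.1441]
tool_rot: [-3.141, 0.001, -0.141]
contact_force: [0.3, -0.3, -1.4]
opening: 0.0216
grip_force: 45.0
```

```bash
python3 - <<'E'
from h import *
s=robot.observe();print(s['tool_pos'],s['tool_rot'],s['contact_force'])
for n in('scene','top'):
    c=cam(n);P=pts(c);hsv=cv2.cvtColor(c['image'],cv2.COLOR_RGB2HSV)
    M=np.linalg.inv(T(s)); L=P@M[:3,:3].T+M[:3,3]
    k=(c['range_z']>0)&(abs(L[...,1])<.02)&(abs(L[...,2]+.006)<.03)&(L[...,0]>.015)&(L[...,0]<.19)
    x=L[k]
    for lo in np.arange(.02,.18,.02):
        j=x[(x[:,0]>=lo)&(x[:,0]<lo+.02)]
        if len(j): print(n,round(lo,2),len(j),j.mean(0).round(4),'front(min z)',j[:,2].min().round(4))
    if len(x): print('tip x',np.percentile(x[:,0],[99,100]))
    # board/ledge info
    cv2.imwrite(f'pics/{n}2.png',c['image'][...,::-1])
E
```

```text
[ 0.37894971 -0.15078881  0.14407457] [-3.14110397e+00  1.24866952e-03 -1.41339143e-01] [ 0.31203343 -0.32370515 -1.3672448 ]
scene 0.02 49 [ 0.03    0.0025 -0.0144] front(min z) -0.0187
scene 0.04 45 [ 0.0497  0.003  -0.0136] front(min z) -0.0192
scene 0.06 64 [ 0.0678  0.0021 -0.0109] front(min z) -0.019
scene 0.08 23 [ 0.0908  0.0011 -0.0103] front(min z) -0.0132
scene 0.1 24 [ 0.1104  0.001  -0.0096] front(min z) -0.0143
scene 0.12 24 [ 0.1304  0.0012 -0.0101] front(min z) -0.0135
scene 0.14 31 [ 0.1514  0.0005 -0.0091] front(min z) -0.0132
scene 0.16 2 [ 0.1605 -0.002  -0.0074] front(min z) -0.0081
tip x [0.15931723 0.16089397]
top 0.08 18 [ 0.0932 -0.0032 -0.0083] front(min z) -0.0133
top 0.1 25 [ 0.1096 -0.0024 -0.0101] front(min z) -0.0136
top 0.12 27 [ 0.1293 -0.0029 -0.0098] front(min z) -0.016
top 0.14 25 [ 0.1491 -0.0023 -0.0093] front(min z) -0.0143
tip x [0.15684366 0.15786882]
```

The rod sits straight in the fingers: the axis is 6–7 mm above the TCP and the tip 158 mm ahead. Moving in front of the board at box y ≈ -55 mm, low enough to clear the lip.

Call:
move_arm --pt "0 -0.5 0 0 0 0" --pt "0.02 -1 0.2 0 0 0" --pt "0.02 -1 0.4 0 0 0" --pt "0.02 -1 0.4 0 0 0"

```text
time: 10.72
tool_pos: [0.3948, -0.0516, 0.1038]
tool_rot: [-3.141, 0.003, -0.142]
contact_force: [-0.5, 0.3, -0.8]
opening: 0.0217
grip_force: 45.0
```

Call:
move_arm --pt "0 -0.18 0.2 0 0 0" --pt "0 -0.18 0.41 0 0 0" --pt "0 -0.18 0.41 0 0 0" --pt "0 -0.18 0.41 0 0 0"

```text
time: 11.22
tool_pos: [0.3989, -0.0351, 0.0646]
tool_rot: [3.141, -0.001, -0.145]
contact_force: [0.9, -0.3, -2.3]
opening: 0.0218
grip_force: 45.0
```

```bash
cat > b.py <<'E'
from h import *
s=robot.observe(); p=s['tool_pos']; y=s['tool_rot'][2]
O=np.array([.602,-.008]);X=np.array([np.cos(.146),-np.sin(.146)]);Y=np.array([-X[1],X[0]])
t=p[:2]+.158*np.array([np.cos(y),np.sin(y)])-O
print('tip box mm',(t@X*1000).round(1),(t@Y*1000).round(1),'axis z',((p[2]+.0065)*1000).round(1),'yaw',y,'F',s['contact_force'].round(1),'t',s['time'])
E
python3 b.py
python3 - <<'E'
from h import *
c=cam('top');P=pts(c);d=((P[...,2]>.098)&(P[...,2]<.114)).astype(np.uint8); d[:,:183]=0;d[:,340:]=0;d[:80]=0;d[180:]=0
d=cv2.morphologyEx(d,cv2.MORPH_OPEN,np.ones((5,5)))
n,l,st,ce=cv2.connectedComponentsWithStats(d);k=1+np.argmax(st[1:,4]);q=P[l==k]
r=cv2.minAreaRect((q[:,:2]*1000).astype(np.float32));print(st[k],r);print(cv2.boxPoints(r))
E
```

```text
tip box mm -39.0 -56.2 axis z 71.1 yaw -0.14486388038222864 F [ 0.9 -0.3 -2.3] t 11.225
[ 189   90  140   85 9112] ((683.105224609375, -20.048675537109375), (420.2425537109375, 222.120361328125), 81.74143981933594)
[[ 543.01483 -212.03824]
 [ 762.8317  -243.94373]
 [ 823.1956   171.94089]
 [ 603.3787   203.84637]]
```

The lid outline agrees: origin (0.603, -0.008), yaw -0.144. I'll advance over the ledge, then lower onto it.

Call:
move_arm --pt "0.1 0 0 0 0 0" --pt "0.2 0 0 0 0 0" --pt "0.3 0 0 0 0 0" --pt "0.34 0 0 0 0 0" --pt "0.34 0 0.02 0 0 0" --pt "0.34 0 0.04 0 0 0" --pt "0.34 0 0.04 0 0 0"

```text
time: 12.15
tool_pos: [0.4315, -0.0392, 0.0595]
tool_rot: [-3.142, 0.001, -0.144]
contact_force: [0.0, 0.3, -1.4]
opening: 0.0218
grip_force: 45.0
```

Call:
move_arm --pt "0 0 0.01 0 0 0" --pt "0 0 0.02 0 0 0" --pt "0 0 0.02 0 0 0" --pt "0 0 0.02 0 0 0"

```text
time: 12.65
tool_pos: [0.4319, -0.0394, 0.0578]
tool_rot: [3.141, -0.0, -0.144]
contact_force: [-1.0, -0.3, -1.1]
opening: 0.0215
grip_force: 45.0
```

Call:
move_arm --pt "0 0 0.01 0 0 0" --pt "0 0 0.01 0 0 0" --pt "0 0 0.01 0 0 0"

```text
time: 13.02
tool_pos: [0.432, -0.0394, 0.0568]
tool_rot: [3.141, -0.0, -0.144]
contact_force: [-0.5, -0.5, 0.5]
opening: 0.0214
grip_force: 45.0
```

```bash
sed -i 's/\.602,/.603,/;s/\.146)/.1445)/g' b.py; python3 b.py
```

```text
tip box mm -6.7 -55.6 axis z 63.3 yaw -0.14409171072935267 F [-0.5 -0.5  0.5] t 13.025
```

It rests lightly on the ledge. Raise 1 mm, then push gently to the board.

Call:
move_arm --pt "0.02 0 -0.01 0 0 0" --pt "0.04 0 -0.01 0 0 0" --pt "0.05 0 -0.01 0 0 0" --pt "0.06 0 -0.01 0 0 0" --pt "0.07 0 -0.01 0 0 0" --pt "0.07 0 -0.01 0 0 0"

```text
time: 13.78
tool_pos: [0.4378, -0.0401, 0.0574]
tool_rot: [-3.141, 0.002, -0.144]
contact_force: [-4.4, 0.2, 0.6]
opening: 0.0214
grip_force: 45.0
```

Call:
move_arm --pt "0.01 0 0 0 0 0" --pt "0.02 0 0 0 0 0" --pt "0.02 0 0 0 0 0"

```text
time: 14.15
tool_pos: [0.4379, -0.0399, 0.0569]
tool_rot: [-3.141, 0.007, -0.144]
contact_force: [-9.9, 1.6, 2.8]
opening: 0.0216
grip_force: 45.0
```

```bash
python3 b.py
```

```text
tip box mm -0.8 -55.3 axis z 63.4 yaw -0.14403003895704192 F [-9.9  1.6  2.8] t 14.15
```

Board contact, about 10 N. Now I'll feel along +y (tool -y) in 12 mm strokes.

Call:
move_arm --pt "0 -0.01 -0.005 0 0 0" --pt "0 -0.02 -0.005 0 0 0" --pt "0 -0.03 -0.005 0 0 0" --pt "0 -0.04 -0.005 0 0 0" --pt "0 -0.05 -0.005 0 0 0" --pt "0 -0.06 -0.005 0 0 0" --pt "0 -0.07 -0.005 0 0 0" --pt "0 -0.08 -0.005 0 0 0" --pt "0 -0.09 -0.005 0 0 0" --pt "0 -0.1 -0.005 0 0 0" --pt "0 -0.11 -0.005 0 0 0" --pt "0 -0.12 -0.005 0 0 0"

```text
time: 15.65
tool_pos: [0.4397, -0.0288, 0.0574]
tool_rot: [3.141, 0.006, -0.146]
contact_force: [-10.2, -4.0, 0.2]
opening: 0.0218
grip_force: 45.5
```

```bash
python3 b.py
```

```text
tip box mm -0.6 -44.4 axis z 63.9 yaw -0.14602724292432057 F [-10.2  -4.    0.2] t 15.65
```

Sliding smoothly, with friction of about 4 N. Continue.

Call:
move_arm --pt "0 -0.01 0 0 0 0" --pt "0 -0.02 0 0 0 0" --pt "0 -0.03 0 0 0 0" --pt "0 -0.04 0 0 0 0" --pt "0 -0.05 0 0 0 0" --pt "0 -0.06 0 0 0 0" --pt "0 -0.07 0 0 0 0" --pt "0 -0.08 0 0 0 0" --pt "0 -0.09 0 0 0 0" --pt "0 -0.1 0 0 0 0" --pt "0 -0.11 0 0 0 0" --pt "0 -0.12 0 0 0 0"

```text
time: 17.15
tool_pos: [0.4442, -0.0172, 0.0582]
tool_rot: [3.141, 0.0, -0.145]
contact_force: [-0.6, -4.1, -0.6]
opening: 0.0219
grip_force: 45.4
```

```bash
python3 b.py
```

```text
tip box mm 2.2 -32.0 axis z 64.7 yaw -0.14511429232602224 F [-0.6 -4.1 -0.6] t 17.15
```

The tip dropped in: box x is now +2.2, the axial force is gone, and the far wall pushes back at 4 N. I'll ease back 2 mm and push in.

Call:
move_arm --pt "0 0.01 0 0 0 0" --pt "0 0.02 0 0 0 0" --pt "0.02 0.02 0 0 0 0" --pt "0.04 0.02 0 0 0 0" --pt "0.06 0.02 0 0 0 0" --pt "0.08 0.02 0 0 0 0" --pt "0.08 0.02 0 0 0 0"

```text
time: 18.02
tool_pos: [0.4522, -0.0201, 0.0582]
tool_rot: [3.141, -0.0, -0.144]
contact_force: [-1.4, -2.5, -1.6]
opening: 0.0216
grip_force: 45.2
```

```bash
python3 b.py
```

```text
tip box mm 10.5 -33.6 axis z 64.7 yaw -0.14420390900374236 F [-1.4 -2.5 -1.6] t 18.025
```

In the hole. Drive further.

Call:
move_arm --pt "0.05 0.01 0 0 0 0" --pt "0.1 0.01 0 0 0 0" --pt "0.15 0.01 0 0 0 0" --pt "0.2 0.01 0 0 0 0" --pt "0.25 0.01 0 0 0 0" --pt "0.3 0.01 0 0 0 0" --pt "0.3 0.01 0 0 0 0"

```text
time: 18.9
tool_pos: [0.4824, -0.0255, 0.0583]
tool_rot: [3.141, -0.002, -0.144]
contact_force: [0.6, -1.4, -2.7]
opening: 0.0214
grip_force: 45.1
```

```bash
python3 b.py
```

```text
tip box mm 41.2 -34.7 axis z 64.8 yaw -0.14415881926030205 F [ 0.6 -1.4 -2.7] t 18.9
```

Call:
move_arm --pt "0.05 0 0 0 0 0" --pt "0.1 0 0 0 0 0" --pt "0.15 0 0 0 0 0" --pt "0.2 0 0 0 0 0" --pt "0.25 0 0 0 0 0" --pt "0.3 0 0 0 0 0" --pt "0.32 0 0 0 0 0" --pt "0.32 0 0 0 0 0"

```text
time: 19.9
tool_pos: [0.5135, -0.0301, 0.0582]
tool_rot: [3.141, -0.001, -0.144]
contact_force: [-1.1, -4.2, -1.7]
opening: 0.0218
grip_force: 45.1
```

```bash
python3 b.py
```

```text
tip box mm 72.6 -34.7 axis z 64.7 yaw -0.14410721348955402 F [-1.1 -4.2 -1.7] t 19.9
```

Call:
move_arm --pt "0.02 0.01 0 0 0 0" --pt "0.04 0.01 0 0 0 0" --pt "0.06 0.01 0 0 0 0" --pt "0.08 0.01 0 0 0 0" --pt "0.09 0.01 0 0 0 0" --pt "0.1 0.01 0 0 0 0" --pt "0.1 0.01 0 0 0 0"

```text
time: 20.78
tool_pos: [0.5179, -0.0312, 0.0575]
tool_rot: [-3.141, 0.011, -0.143]
contact_force: [-17.1, 0.3, 8.2]
opening: 0.0213
grip_force: 45.0
```

```bash
python3 b.py
```

```text
tip box mm 77.2 -35.0 axis z 64.0 yaw -0.14341004994074114 F [-17.1   0.3   8.2] t 20.775
```

It stopped firmly at 77 mm with 17 N axial, which is home. Relieve the preload, release and lift away.

Call:
move_arm --pt "-0.02 0 0 0 0 0" --pt "-0.04 0 0 0 0 0" --pt "-0.04 0 0.01 0 0 0" --pt "-0.04 0 0.01 0 0 0"

```text
time: 21.28
tool_pos: [0.5178, -0.0314, 0.0572]
tool_rot: [-3.141, 0.002, -0.144]
contact_force: [-7.8, 1.1, 4.2]
opening: 0.0218
grip_force: 45.0
```

Call:
move_arm --pt "0 0 0 0 0 0" --pt "0 0 0 0 0 0" --pt "0 0 0 0 0 0" --pt "0 0 0 0 0 0" --pt "0 0 0 0 0 0" --fingers 0.1

```text
time: 21.9
tool_pos: [0.519, -0.0318, 0.0572]
tool_rot: [3.142, -0.0, -0.144]
contact_force: [0.7, -0.4, -0.3]
opening: 0.0507
grip_force: 0.0
```

Call:
move_arm --pt "0 0 -0.1 0 0 0" --pt "0 0 -0.3 0 0 0" --pt "0 0 -0.6 0 0 0" --pt "-0.5 0 -1 0 0 0" --pt "-1 0 -1 0 0 0" --pt "-1 0 -1 0 0 0" --pt "-1 0 -1 0 0 0"

```text
time: 22.78
tool_pos: [0.4209, -0.0176, 0.1581]
tool_rot: [3.141, -0.002, -0.144]
contact_force: [-0.8, -0.2, 1.2]
opening: 0.0507
grip_force: 0.0
```

```bash
python3 - <<'E'
from h import *
c=cam('wrist');b=cam('top');print(c['s']['tool_pos'],c['s']['contact_force'])
cv2.imwrite('pics/w3.png',np.hstack([c['image'],b['image']])[:,:,::-1][:, :1024] if 0 else cv2.resize(np.hstack([c['image'][:, 60:460],b['image'][:,100:500]]),(800,384))[...,::-1])
hsv=cv2.cvtColor(b['image'],cv2.COLOR_RGB2HSV)
m=(((hsv[...,0]<6)|(hsv[...,0]>174))&(hsv[...,1]>140)&(hsv[...,2]>70)).astype(np.uint8)
n,l,st,ce=cv2.connectedComponentsWithStats(m)
O=np.array([.603,-.008]);X=np.array([np.cos(.1445),-np.sin(.1445)]);Y=np.array([-X[1],X[0]])
for i in range(1,n):
    if st[i,4]>40:
        q=np.array([ray(b,u,v,.075)[:2] for v,u in np.argwhere(l==i)])-O
        print('red',ce[i],st[i,4],'box x',(q@X).min(),(q@X).max(),'y',(q@Y).mean())
P=pts(b);print(np.percentile(P[100:155,210:310,2],[5,50,95]))
k=(l>0);s=P[k];s=s[(s[:,2]>.04)&(s[:,2]<.12)];
q=s[:,:2]-O
for a in np.arange(-.12,-.02,.02):
    j=(q@X>=a)&(q@X<a+.02)
    if j.any(): print(round(a,2),j.sum(),np.median(s[j,2]))
E
```

```text
[ 0.4209003  -0.01762582  0.15806527] [-0.8416824  -0.22948225  1.1977777 ]
red [262.38125 178.575  ] 160 box x -0.10126009882533535 -0.02435032270517831 y -0.033901995018000584
red [181.37214612 285.84246575] 438 box x -0.4733103480384715 -0.3942333218233194 y 0.17122545078441334
red [ 85.1916558  370.86831812] 767 box x -0.7764536350351614 -0.6734871648452179 y 0.42712326739879786
[0.10116514 0.10541892 0.10961007]
-0.12 1 0.06733530690065592
-0.1 39 0.06953883616274315
-0.08 44 0.07108700294860815
-0.06 42 0.07179747677647641
-0.04 32 0.07392239715235416
```

View pics/w3.png

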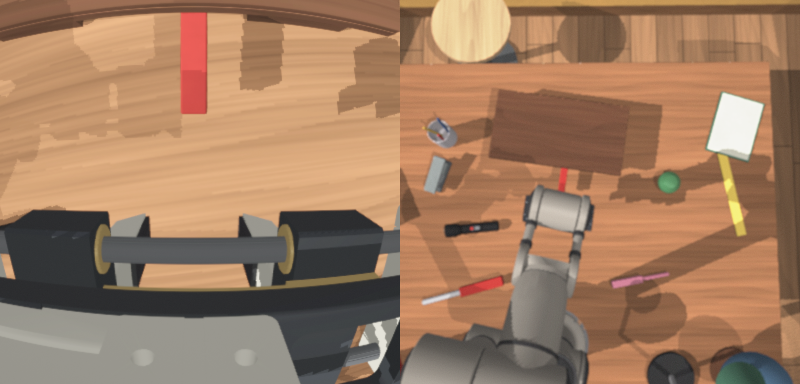

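The wrist view shows the handle's end at px (253,112), running straight under the lid. Top view: lid shut, other objects unmoved. I'll check how far in the handle is.

```bash
python3 - <<'E'
from h import *
c=cam('wrist')
O=np.array([.603,-.008]);X=np.array([np.cos(.1445),-np.sin(.1445)]);Y=np.array([-X[1],X[0]])
hsv=cv2.cvtColor(c['image'],cv2.COLOR_RGB2HSV)
m=(((hsv[...,0]<6)|(hsv[...,0]>174))&(hsv[...,1]>150)&(hsv[...,2]>70))
v=np.argwhere(m[:, 235:275])
v=v[v[:,0]<200]; vm=v[:,0].max(); um=v[v[:,0]>vm-3][:,1].mean()+235
for z in(.068,.070,.072): q=wray(c,um,vm+.5,z)[:2]-O;print(um,vm,z,q@X,q@Y)
E
```

```text
253.16216216216216 113 0.068 -0.1125764034999149 -0.03598936806873671
253.16216216216216 113 0.07 -0.11258197723753793 -0.03599130830375775
253.16216216216216 113 0.072 -0.11258755097516099 -0.035993248538778784
```

The handle end is at box x ≈ -112.6 mm, where -112 is fully home. For certainty I'll give it one gentle nudge with closed fingertips.

Call:
move_arm --pt "0 0 0.4 0 0 0" --pt "0 0 0.8 0 0 0" --pt "0 0 0.98 0 0 0" --pt "0 0 0.98 0 0 0" --pt "0 0 0.98 0 0 0" --fingers -1

```text
time: 23.55
tool_pos: [0.4208, -0.0176, 0.0596]
tool_rot: [3.141, -0.001, -0.144]
contact_force: [-0.3, 0.1, 0.3]
opening: 0.0049
grip_force: 0.0
```

Call:
move_arm --pt "0.15 0 0 0 0 0" --pt "0.3 0 0 0 0 0" --pt "0.45 0 0 0 0 0" --pt "0.52 0 0 0 0 0" --pt "0.54 0 0 0 0 0" --pt "0.56 0 0 0 0 0" --pt "0.58 0 0 0 0 0" --pt "0.59 0 0 0 0 0" --pt "0.59 0 0 0 0 0"

```text
time: 24.68
tool_pos: [0.4758, -0.0253, 0.0586]
tool_rot: [-3.141, 0.006, -0.144]
contact_force: [-6.1, 1.0, 3.4]
opening: 0.0006
grip_force: 3.3
```

Call:
move_arm --pt "0.02 0 0 0 0 0" --pt "0.03 0 0 0 0 0" --pt "0.03 0 0 0 0 0"

```text
time: 25.05
tool_pos: [0.4758, -0.0252, 0.058]
tool_rot: [-3.141, 0.012, -0.144]
contact_force: [-12.9, 2.3, 6.4]
opening: 0.0004
grip_force: 7.0
```

Call:
move_arm --pt "-0.1 0 0 0 0 0" --pt "-0.5 0 0 0 0 0" --pt "-0.6 0 -0.5 0 0 0" --pt "-0.6 0 -1 0 0 0" --pt "-0.6 0 -1 0 0 0" --pt "-0.6 0 -1 0 0 0"

```text
time: 25.8
tool_pos: [0.4217, -0.0176, 0.1589]
tool_rot: [3.142, -0.0, -0.144]
contact_force: [-0.7, -1.1, -0.6]
opening: 0.0002
grip_force: 0.0
```

```bash
python3 - <<'E'
from h import *
c=cam('wrist');b=cam('top')
O=np.array([.603,-.008]);X=np.array([np.cos(.1445),-np.sin(.1445)])
hsv=cv2.cvtColor(c['image'],cv2.COLOR_RGB2HSV)
m=(((hsv[...,0]<6)|(hsv[...,0]>174))&(hsv[...,1]>150)&(hsv[...,2]>70))
v=np.argwhere(m[:200,235:275]); vm=v[:,0].max(); um=v[v[:,0]>vm-3][:,1].mean()+235
print(vm,(wray(c,um,vm+.5,.070)[:2]-O)@X, np.median(pts(b)[100:155,210:310,2]), c['s']['contact_force'])
E
```

```text
114 -0.11299738585240038 0.10552124101974536 [-0.68680172 -1.07520782 -0.64473781]
```

The handle did not move under 13 N, so it is hard against the ledge. The lid is shut and the arm is clear, so I'm handing in.

```bash
python3 -c "
from cell import robot
print(robot.hand_in())"
```

```text
the job is handed in; nothing more can be done
None
```

The lid is shut and the red-handled rod is pushed home in the hidden hole (about 35 mm to the box's -y side), its handle stopped firmly against the ledge; the torch, punch, tin and paperweight looked unmoved in the last view, and I handed in at about 26 s, with no verdict returned.

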